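# Free a jammed tin from a sloping tin dispenser

## Task

A flat tin is jammed in the tunnel of the sloping tin dispenser. With the wooden pusher, reach in through the hole in the back and push the tin out and down the slope until it comes up against the adjustable metal stop, pushing steadily and not forcing it once it is there. Then lay the pusher down flat on the bare worktop, lift the tin off the slope and set it flat on the chopping board without dropping it, and leave the mug, the apple and the honey jar where they are.

Things in the scene. Friction and masses are not known exactly. Their poses are not given: they have to be found in the camera images.
- chute: Fixed wooden tin dispenser, sloping tunnel then open tongue; base board 250 x 100 mm, 187 mm high. Origin: on the worktop under the middle of the base; x axis level and pointing downhill, y across, z up. Its ramp drops 24 degrees below level towards +x; u below is the distance down the ramp from point ramp_top. The five points here have these same level axes
- ramp_top (a point): Middle of the ramp's surface at the inner face of the back plate, (x, z) = (-110, 140) mm in the chute's frame: u = 0
- hole (a point): Centre of the round access hole (29 mm across) in the back plate, at u = -7 and 15 mm off the ramp; its axis runs parallel to the ramp. The plate is 10 mm thick (u = -12 to -2), 84 mm wide, and reaches from 16 mm below to 46 mm above the ramp's plane
- tunnel (a point): Point in the tunnel at u = 75, 15 mm off the ramp. Tunnel, u = 0 to 100: side walls with inner faces 34 mm and outer faces 42 mm from the middle (53 at the spring housings, u = 60 to 90), clear roof with its top 40 mm off the ramp. At u = 75 a sprung roller in each wall pinches the tin; sliding it takes roughly 7 to 12 N until its rear end is past them
- mouth (a point): Middle of the ramp's surface at the tunnel's lower mouth, u = 100
- tongue (a point): Middle of the ramp's surface at u = 222. From u = 100 to 250 the ramp is an open tongue 44 mm wide and 10 mm thick, narrower than the tin, so fingers can pass beside it. A 19 mm high metal stop stands across it; it was set by hand with its uphill face anywhere from u = 210 to 234: that place is not reported. It does not give way
- tin: Flat white and teal rectangular tin, 63 x 105 x 26 mm, 0.1 to 0.2 kg; the body under its rim is about 60 x 100. Origin: centre of its underside; x across, y along its length (uphill at the start), z out of its lid. It starts on the ramp in the tunnel, length down the slope, centre at u = 58: 8 mm of it show at the mouth. Can be gripped across its 60 mm width
- pusher: Wooden pusher 210 mm long, 0.1 kg, lying on the worktop: a square handle 50 x 24 x 24 mm and a 16 mm thick round rod 160 mm long, both centred on one axis. Origin: under the middle of the handle (12 mm below the axis); x points along the rod to its tip, z up
- tip (a point): Centre of the flat end of the pusher's rod, 185 mm from the middle of the handle
- board: Fixed dark wooden chopping board, 230 x 340 x 21 mm, lying flat. Origin: centre of its underside; x along its 230 mm, y along its 340 mm
- mug: Blue and white mug, 80 mm across, 102 mm high, bystander. Origin: on its underside
- apple: Green apple, 75 mm, bystander. Origin: on its underside
- jar: Honey jar with metal lid, 66 mm across, 102 mm high, bystander. Origin: on its underside

How it is judged (in metres and radians):
On the way, in this order (a step that is already met when the one before it is completed fails the run):
1. the pusher, through the hole in the back, bears on the tin while it is still jammed in the tunnel (contact force between pusher and tin above 1 N and x of tin in the frame of chute below -0.03 m and x of tip in the frame of chute above -0.118 m and distance between tip and hole below 0.06 m), for 0.05 s.
2. the tin has been pushed out of the tunnel and is up against the stop (contact force between tin and stop_c0 above 0.2 N and x of tin in the frame of chute above 0.028 m), for 0.1 s.
3. the pusher lies flat on the worktop, released, with the tin still on the slope (height (world z) of pusher below 0.012 m and angle between pusher's own x axis and vertical above 1.5 rad and contact force between the fingers and pusher below 0.1 N and x of tin in the frame of chute above 0.02 m and angle between tin's own z axis and vertical above 0.3 rad), for 0.2 s.
At the end, for the whole second after the job is handed in: The tin lies flat (within 0.08 rad), lid up, at rest on the chopping board, its centre at least 15 mm (sides) and 20 mm (ends) inside the board's edges; the pusher lies flat and still on the bare worktop (x of tin in the frame of board between -0.1 and 0.1 m and y of tin in the frame of board between -0.15 and 0.15 m and height (world z) of tin between 0.015 and 0.027 m and angle between tin's own z axis and vertical below 0.08 rad and linear speed of each of tin, pusher below 0.02 m/s and height (world z) of pusher below 0.012 m and angle between pusher's own x axis and vertical between 1.5 and 1.64 rad); the robot touches nothing.
It fails at once if the pusher presses on the tin with more than 30 N (contact force between pusher and tin above 30 N).
It fails at once if the tin is dropped (faster than 0.8 m/s out of the fingers) (linear speed of tin above 0.8 m/s and contact force between the fingers and tin below 0.1 N).
It fails at once if the mug, the apple or the honey jar is moved more than 25 mm (distance of any of mug, apple, jar from where it was at the start of the episode above 0.025 m).
It also fails if it takes over 72 s, if anything falls off the work surface, if the arm or the gripper's body presses on something with over 40 N, if the wrist force passes 120 N, or if a joint passes its speed limit or range.

## Robot

A 6-joint arm with a two-finger parallel gripper is mounted at the origin on a cart in front of the work surface, level with it; the furniture and walls round the work are solid. World frame = base frame: x ahead of the robot, y to its left, z up, the work surface at z = 0. Lengths are in m, angles in degrees, forces in N, time in s.
With the tool pointing down it reaches from about 0.375 to 0.9 m from the base axis. Payload 3.1 kg.
Tool frame: the origin (TCP) lies on the centre line of the jaws, within the pads' length; the fingertips stand 22 mm ahead of it and the grasp point (between the pads) lies 3 mm ahead of it; z points along the fingers, y is the line along which they close (so a half turn about z gives the same grasp; the last joint's range is limited). The gripper opens to 87 mm and grips with 3 to 60 N. Pads are 19 mm wide; open, the fingers measure 117 mm over their backs; the gripper's body (75 mm by 190 mm) begins 51 mm behind the grasp point.
Start: joints at [-86.488, 30.224, 82.088, -0, 67.689, -10.227], TCP at [0.148, -0.607, 0.245] pointing down, gripper open.
Joint ranges: [-176.69, 176.69], [-43.24, 126.21], [12.49, 139.97], [-82, 262], [0, 151.66], [-163.58, 163.58]. Speed limits (degrees/s): [159.86, 159.86, 180, 180, 180, 180].

## Interface

Orientations are given as a 3x3 rotation matrix whose columns are the frame's x, y, z axes.
In Python, from rig import * gives the robot as it stands.
- The arm moves only by the shell command python3 -m jog 'ROWS'. ROWS is text: rows parted by semicolons, each of 7 numbers parted by spaces: the shift along the tool's x, y, z in mm, then the turn, a rotation vector about the tool's x, y, z in rad, then the finger opening in mm, from 0 to 87. In form: tx ty tz ax ay az fingers; .... A call has 1 to 12 rows; each row shifts and turns the commanded pose from where the row before left it, along the tool's axes as they then stand; what a row does not reach is not made up. A row lasts 1/8 s, in which the tool goes at most 62.5 mm and 10.7 degrees, less where a joint would pass 70% of its speed; a pose out of reach is approached as far as the arm can. A call with a gripper value outside its range is refused whole. The fingers move at their own pace and stop on an object; the grip force is fixed at half the most. Time passes only in rows, so rows that do not move let the fingers close. It gives the time, the measured TCP pose, the force, the opening and the grip force at its end, in the units of the state.
- read_state(): the state, without advancing time (a new reading comes with each control period).
- capture(name): name is "scene" or "side" or "wrist"; returns a dict with "color" (480x640x3 uint8, red, green, blue), "camera_matrix" (3x3 intrinsics, pixels), "distortion" ([k1, k2, p1, p2, k3] as OpenCV has them; the pictures are not rectified), "R" (3x3) and "t" (3): a world point X has camera coordinates R X + t. Camera axes: x right, y down, z forward; pixel columns grow to the right and rows downward; lengths in m; the calibration is good to about 2 mm. A picture is of the moment at which its call begins. There is no depth.
- hand_in(): hands the job in; it is judged then, once.
Trained networks look in the newest picture that a camera, given by its name, has taken for a name from the list of things; names that differ only in an ending like _2 or _b are one class to them, and where a whole thing is asked for, a point or a joint stands for the part that bears it (a point fixed in the world has none). Each returns a list of dicts, best first, with "conf" (0 to 1); they miss things now and then, are a little off and sometimes report something else, mostly with a low value. They report only what shows in the picture. A call takes as long as a camera call.
- find_in(camera, target): "at" ([x, y, z] in m, in world coordinates, good to about 4 mm: the middle of the surface that is visible of it).
- trace(camera, target): "pixels" (480x640 bool, what is visible of it).
- place_of(camera, target): "at" ([x, y, z] in m, in world coordinates, good to about 4 mm: a listed point, or the origin of a listed thing).
The state is a dict: "time_s": time; "joint_positions": joint angles; "qvel": joint speeds; "tau": joint torques, N m; "position": TCP position; "tcp_rot": TCP orientation; "force": force on the tool from outside, world axes, zero at the start; "moment": the same for the moment, N m; "opening": opening from 0.0 (shut) to 1.0 (fully open); "grasp_force": force on a finger pad.
Only numpy, scipy, OpenCV 4.12 (cv2) and the standard library are available. Lean on these libraries where they do the work, as an engineer would, in place of code of your own. Each camera call takes 0.05 s, during which the arm holds its last target. There are 200 camera calls.

## Working session

There is one attempt and no reset: what is moved stays moved. The work goes in short steps, Python scripts to look and compute and a shell command to move; the robot and the scene stay as the last step left them, time stands still between calls to the robot, and variables do not carry over. Pictures are saved under pics/ and viewed, at most 10 in all, crops included, and the job is handed in when it is done.

```bash
ls; mkdir -p pics; python3 - <<'E'
from rig import *
import cv2,numpy as np
s=read_state();print(s['time_s'],s['position'],np.round(s['tcp_rot'],3).tolist())
for c in ['scene','side','wrist']:
    p=capture(c);cv2.imwrite(f'pics/{c}0.png',p['color'][:,:,::-1])
    print(c,np.round(-np.array(p['R']).T@p['t'],3))
    for n in ['chute','ramp_top','hole','tunnel','mouth','tongue','tin','pusher','tip','board','mug','apple','jar']:
        try:
            r=place_of(c,n)[:2];print(n,[(np.round(q['at'],3).tolist(),round(q['conf'],2)) for q in r])
        except Exception as e: print(n,e)
print(read_state()['time_s'])
E
```

```text
pics
0.0 [ 0.14843282 -0.6064123   0.24356703] [[0.971, 0.237, -0.0], [0.237, -0.971, 0.002], [0.0, -0.002, -1.0]]
scene [0.165 0.518 0.923]
chute [([0.58, 0.025, -0.0], 0.57)]
ramp_top [([0.548, 0.128, 0.136], 0.72), ([0.6, -0.068, 0.053], 0.53)]
hole [([0.549, 0.131, 0.158], 0.84), ([0.742, 0.035, -0.0], 0.55)]
tunnel [([0.56, 0.079, 0.115], 0.73), ([0.568, 0.062, 0.118], 0.63)]
mouth [([0.569, 0.043, 0.1], 0.73)]
tongue [([0.596, -0.063, 0.053], 0.77)]
tin []
pusher [([0.4, 0.28, -0.002], 0.73)]
tip [([0.377, 0.099, 0.012], 0.81)]
board [([0.481, -0.35, -0.003], 0.84)]
mug [([0.706, 0.29, -0.0], 0.92)]
apple [([0.383, -0.079, -0.003], 0.89), ([0.579, 0.023, -0.001], 0.54)]
jar [([0.742, 0.034, -0.002], 0.82), ([0.479, -0.348, -0.002], 0.22)]
side [ 0.344 -0.832  0.736]
chute [([0.578, 0.022, -0.005], 0.59)]
ramp_top [([0.542, 0.132, 0.138], 0.67)]
hole [([0.552, 0.13, 0.157], 0.9)]
tunnel [([0.569, 0.061, 0.126], 0.83), ([0.374, 0.104, 0.005], 0.32)]
mouth [([0.568, 0.042, 0.102], 0.89)]
tongue [([0.604, -0.065, 0.046], 0.89)]
tin [([0.564, 0.082, 0.118], 0.66)]
pusher [([0.402, 0.281, 0.001], 0.84)]
tip [([0.37, 0.105, 0.007], 0.67)]
board [([0.738, 0.033, 0.004], 0.74), ([0.486, -0.349, 0.0], 0.71)]
mug [([0.713, 0.284, 0.003], 0.79)]
apple [([0.382, -0.078, 0.002], 0.97)]
jar []
wrist [ 0.231 -0.587  0.385]
chute []
ramp_top []
hole []
tunnel []
mouth []
tongue []
tin []
pusher []
tip []
board []
mug []
apple []
jar []
2.1
```

View pics/scene0.png

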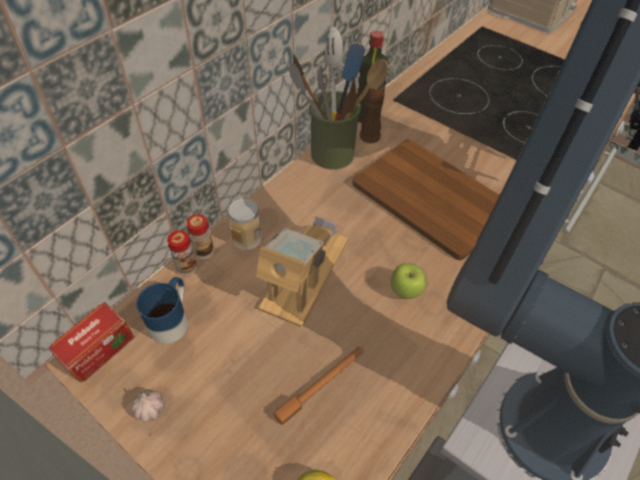

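View pics/side0.png

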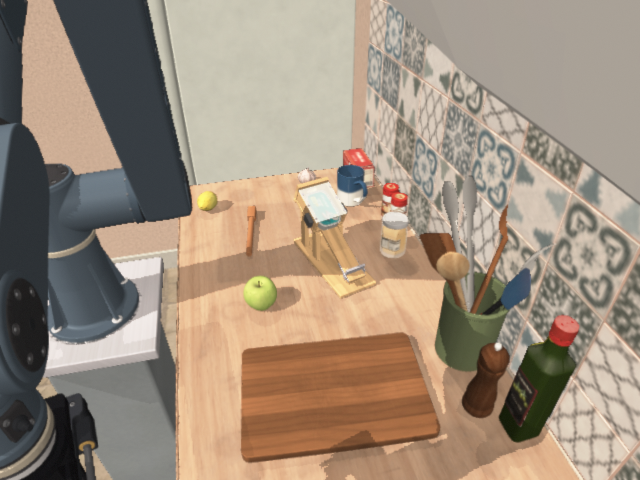

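The scene picture shows the chute near (300,270), descending away from the hole at (281,268). The pusher is at (320,385), apple (408,281), jar (245,222), mug (163,310) and board (430,195). The side picture agrees, and the tin shows at the mouth near (325,205).

```bash
cat > h.py <<'E'
from rig import *
import numpy as np
from scipy.spatial.transform import Rotation as Ro
from scipy.optimize import least_squares
def places(names,cams=('scene','side'),n=3,cmin=.5):
    out={k:[] for k in names}
    for _ in range(n):
        for c in cams:
            capture(c)
            for k in names:
                r=place_of(c,k)
                if r and r[0]['conf']>cmin: out[k].append(r[0]['at'])
    return out
def Rtool(xdir,zdir=(0,0,-1)):
    z=np.array(zdir,float);z/=np.linalg.norm(z);x=np.array(xdir,float);x-=z*(x@z);x/=np.linalg.norm(x)
    return np.c_[x,np.cross(z,x),z]
def plan(R,p,N,R0=None,p0=None):
    """constant row repeated N times from (R0,p0) to (R,p)"""
    s=read_state()
    R0=np.array(s['tcp_rot']) if R0 is None else R0; p0=np.array(s['position']) if p0 is None else p0
    r=Ro.from_matrix(R0.T@R).as_rotvec()/N
    S=sum(Ro.from_rotvec(r*k).as_matrix() for k in range(N))
    t=np.linalg.solve(S,R0.T@(np.array(p)-p0))*1000
    print('N',N,'row',np.round(t,1),np.round(r,4),'deg/row %.1f |t| %.1f'%(np.degrees(np.linalg.norm(r)),np.linalg.norm(t)))
    return R,np.array(p)
E
python3 - <<'E'
from h import *
import json
o=places(['ramp_top','hole','tunnel','mouth','tongue','pusher','tip'],n=2,cmin=.55)
for k,v in o.items(): print(k,np.round(np.median(v,0),4),np.round(np.std(v,0),4),len(v))
c,s=np.cos(np.radians(24)),np.sin(np.radians(24))
def loc(u,h): return np.array([-.110+u*c+h*s,0,.140-u*s+h*c])
L={'ramp_top':loc(0,0),'hole':loc(-.007,.015),'tunnel':loc(.075,.015),'mouth':loc(.1,0),'tongue':loc(.222,0)}
obs=[(L[k],np.array(a)) for k in L for a in o[k]]
def f(q): 
    R=Ro.from_euler('z',q[2]).as_matrix()
    return np.concatenate([R@l+[q[0],q[1],q[3]]-a for l,a in obs])
r=least_squares(f,[.58,.023,-1.3,0],loss='soft_l1',f_scale=.004);print('chute',r.x,np.degrees(r.x[2]),'rms',np.sqrt(np.mean(f(r.x)**2)))
h=np.median(o['pusher'],0);t=np.median(o['tip'],0);print('pusher yaw',np.degrees(np.arctan2(*(t-h)[1::-1])),np.linalg.norm((t-h)[:2]))
json.dump(dict(chute=list(r.x),pusher=list(h),tip=list(t)),open('est.json','w'))
d=(t-h)[:2]/np.linalg.norm((t-h)[:2])
a=plan(Rtool([np.cos(.87),np.sin(.87),0]),[.56,-.12,.30],11)
plan(Rtool([-d[0],-d[1],0]),[h[0],h[1],.18],8,*a)
print(read_state()['time_s'])
E
```

```text
ramp_top [0.543  0.1305 0.139 ] [0.0023 0.0013 0.0021] 3
hole [0.5498 0.1276 0.1567] [0.0005 0.0015 0.0014] 3
tunnel [0.5694 0.0606 0.1228] [0.002  0.0025 0.0034] 4
mouth [0.5699 0.043  0.0971] [0.0007 0.0009 0.0002] 4
tongue [ 0.5998 -0.0656  0.0506] [0.0227 0.0847 0.0463] 4
pusher [ 0.4015  0.28   -0.0009] [0.0009 0.0009 0.0003] 3
tip [0.3752 0.1023 0.0061] [0.0127 0.0784 0.0044] 4
chute [ 5.75971585e-01  2.42856618e-02 -1.31192918e+00 -9.04927717e-04] -75.16800482201839 rms 0.03119088436650265
pusher yaw -98.43456436675129 0.1796430140584376
N 11 row [ 55.5 -19.8  -5. ] [-0.      0.     -0.0573] deg/row 3.3 |t| 59.1
N 8 row [ 36.5 -40.4  15. ] [ 0.      0.     -0.0692] deg/row 4.0 |t| 56.5
3.7
```

```bash
python3 -m jog '55.5 -19.8 -5 0 0 -.0573 87;55.5 -19.8 -5 0 0 -.0573 87;55.5 -19.8 -5 0 0 -.0573 87;55.5 -19.8 -5 0 0 -.0573 87;55.5 -19.8 -5 0 0 -.0573 87;55.5 -19.8 -5 0 0 -.0573 87;55.5 -19.8 -5 0 0 -.0573 87;55.5 -19.8 -5 0 0 -.0573 87;55.5 -19.8 -5 0 0 -.0573 87;55.5 -19.8 -5 0 0 -.0573 87;55.5 -19.8 -5 0 0 -.0573 87' && python3 -m jog '36.5 -40.4 0 0 0 -.0692 87;36.5 -40.4 0 0 0 -.0692 87;36.5 -40.4 0 0 0 -.0692 87;36.5 -40.4 0 0 0 -.0692 87;36.5 -40.4 0 0 0 -.0692 87;36.5 -40.4 0 0 0 -.0692 87;36.5 -40.4 5 0 0 -.0692 87;36.5 -40.4 5 0 0 -.0692 87;0 0 40 0 0 0 87;0 0 30 0 0 0 87;0 0 0 0 0 0 87' && python3 - <<'E'
from h import *
import cv2
s=read_state();print(s['joint_positions'])
p=capture('wrist');cv2.imwrite('pics/w1.png',p['color'][:,:,::-1])
o=places(['pusher','tip','hole','ramp_top'],cams=('wrist',),n=2,cmin=.3);print({k:np.round(v,4).tolist() for k,v in o.items()})
o=places(['pusher','tip'],cams=('side','scene'),n=2,cmin=.3);print({k:np.round(v,4).tolist() for k,v in o.items()})
E
```

```text
time_s: 5.08
position: [0.5611, -0.1185, 0.2999]
tcp_rot: [[0.643, 0.766, 0.001], [0.766, -0.643, -0.0], [0.0, 0.001, -1.0]]
force: [0.7, 0.1, -0.4]
opening: 1.002
grasp_force: 0.0
time_s: 6.45
position: [0.3999, 0.2792, 0.2179]
tcp_rot: [[0.146, 0.989, -0.005], [0.989, -0.146, -0.002], [-0.003, -0.005, -1.0]]
force: [0.7, 1.2, -0.0]
opening: 1.005
grasp_force: 0.0
[ 2.17700591e+01  2.20405988e+01  1.02892374e+02 -2.35927018e-03
  5.53724098e+01  3.01698289e+01]
{'pusher': [[0.4034, 0.2869, -0.0014], [0.4026, 0.2824, -0.0026]], 'tip': [], 'hole': [], 'ramp_top': []}
{'pusher': [[0.4004, 0.2817, -0.0006], [0.4043, 0.2817, -0.0017], [0.3991, 0.2785, 0.003], [0.4049, 0.2779, -0.003]], 'tip': [[0.3739, 0.1025, 0.0075], [0.3753, 0.1012, 0.0089], [0.3733, 0.1028, 0.0086], [0.3745, 0.101, 0.0088]]}
```

View pics/w1.png

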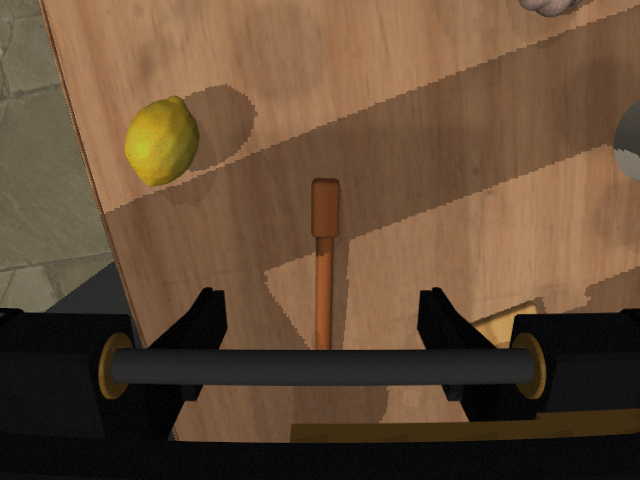

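The wrist view shows the handle at columns 312–340, rows 179–237, with the rod running straight down the image. It is well aligned with the jaws.

```bash
python3 - <<'E'
from h import *
import cv2
p=capture('wrist');K=np.array(p['camera_matrix']);R=np.array(p['R']);t=np.array(p['t'])
def px(u,v,z):
    a=cv2.undistortPoints(np.array([[[u,v]]],float),K,np.array(p['distortion']))[0,0]
    C=-R.T@t;d=R.T@np.r_[a,1];return C+d*(z-C[2])/d[2]
b=px(325.5,179.5,.022);f=px(326,237,.022);r=px(323.5,335,.02)
print(b,f,np.linalg.norm(b-f),r); m=(b+f)/2
tip=np.array([.374,.102]);m2=np.mean([m[:2],[.4022,.2800]],0);print('mid',m,m2)
d=(tip-m[:2])/np.linalg.norm(tip-m[:2]);print(np.linalg.norm(tip-m[:2]),np.degrees(np.arctan2(d[1],d[0])))
dr=(r-b)[:2];print('rod yaw px',np.degrees(np.arctan2(dr[1],dr[0])))
for q in (m[:2],m2):plan(Rtool([-d[0],-d[1],0]),[q[0],q[1],.026],5)
E
```

```text
[0.40976875 0.30930554 0.022     ] [0.40285801 0.25902464 0.022     ] 0.05075359879895077 [0.38614362 0.16084318 0.02      ]
mid [0.40631338 0.28416509 0.022     ] [0.40425669 0.28208254]
0.18500884988042243 -100.05878956263679
rod yaw px -99.04178529768909
N 5 row [ 1.   0.8 38.7] [-0.     -0.      0.0057] deg/row 0.3 |t| 38.7
N 5 row [ 0.6  0.5 38.7] [-0.     -0.      0.0057] deg/row 0.3 |t| 38.7
```

```bash
python3 -m jog '1 .7 38.7 0 0 .004 87;1 .7 38.7 0 0 .004 87;1 .7 38.7 0 0 .004 87;1 .7 38.7 0 0 .004 87;1 .7 38.2 0 0 .004 60;0 0 0 0 0 0 20;0 0 0 0 0 0 5;0 0 0 0 0 0 5;0 0 0 0 0 0 5;0 0 0 0 0 0 5' && python3 - <<'E'
from h import *
s=read_state();print(s['opening']*87)
E
```

```text
time_s: 8.9
position: [0.406, 0.2841, 0.027]
tcp_rot: [[0.166, 0.986, 0.001], [0.986, -0.166, 0.0], [0.0, 0.001, -1.0]]
force: [0.2, 0.1, -0.0]
opening: 0.402
grasp_force: 0.0
35.01081478148874
```

```bash
cat >> h.py <<'E'
c24,s24=np.cos(np.radians(24)),np.sin(np.radians(24))
import json,os
CH=json.load(open('chute.json')) if os.path.exists('chute.json') else None
def frame():
    x,y,a=CH[:3];dx,dy=np.cos(a),np.sin(a)
    return np.array([c24*dx,c24*dy,-s24]),np.array([s24*dx,s24*dy,c24]),np.array([x-.110*dx,y-.110*dy,.140])
def pt(u,h,v=0):
    du,n,o=frame();return o+u*du+h*n+v*np.cross(n,du)
def pose(u,h): # tool along -n, tool x uphill
    du,n,o=frame();return Rtool(-du,-n),pt(u,h)
E
python3 - <<'E'
from h import *
import json
o=places(['ramp_top','hole','mouth','tongue'],n=2,cmin=.6)
c,s=c24,s24
def loc(u,h): return np.array([-.110+u*c+h*s,0,.140-u*s+h*c])
L={'ramp_top':loc(0,0),'hole':loc(-.007,.015),'mouth':loc(.1,0),'tongue':loc(.222,0)}
O=[(k,L[k],np.array(a)) for k in L for a in o[k]]
O+=[('hole',L['hole'],np.array(a)) for a in [[.549,.131,.158],[.552,.13,.157],[.5498,.1276,.1567]]]
O+=[('mouth',L['mouth'],np.array(a)) for a in [[.569,.043,.1],[.568,.042,.102],[.57,.043,.097]]]
O+=[('tongue',L['tongue'],np.array(a)) for a in [[.596,-.063,.053],[.604,-.065,.046],[.5998,-.0656,.0506]]]
O+=[('ramp_top',L['ramp_top'],np.array(a)) for a in [[.548,.128,.136],[.542,.132,.138],[.543,.1305,.139]]]
def f(q):
    R=Ro.from_euler('z',q[2]).as_matrix();return np.concatenate([R@l+[q[0],q[1],0]-a for k,l,a in O])
r=least_squares(f,[.58,.023,-1.3],loss='cauchy',f_scale=.003)
F=f(r.x).reshape(-1,3);print(r.x,np.degrees(r.x[2]))
for k in L:print(k,np.round(np.median([e for e,q in zip(F,O) if q[0]==k],0)*1000,1))
json.dump(list(r.x),open('chute.json','w'))
import h;h.CH=list(r.x)
R,p=pose(-.235,.030);print(p,pt(-.007,.015))
s=read_state();print(s['opening']*87,s['grasp_force'])
R0=np.array(s['tcp_rot']);p0=np.array(s['position'])+[0,0,.17]
plan(R,p,7,R0,p0)
E
```

```text
[ 0.57462062  0.02436451 -1.30358652] -74.69000598965735
ramp_top [ 1.9 -0.   1.4]
hole [-4.3  0.7 -0.1]
mouth [ 0.4 -0.2  0.5]
tongue [-0.2 -0.1  2.1]
[0.49211271 0.32575607 0.26298947] [0.54549851 0.1307441  0.15655034]
23.604093023662745 29.751745462417603
N 7 row [ 7.4 12.3 -8.5] [ 0.013   0.0589 -0.0611] deg/row 4.9 |t| 16.7
```

```bash
python3 -m jog '0 0 0 0 0 0 5;0 0 0 0 0 0 5;0 0 0 0 0 0 5;0 0 0 0 0 0 5;0 0 -10 0 0 0 5;0 0 -40 0 0 0 5;0 0 -40 0 0 0 5;0 0 -40 0 0 0 5;0 0 -40 0 0 0 5;0 0 0 0 0 0 5'
```

```text
time_s: 11.15
position: [0.408, 0.2847, 0.1996]
tcp_rot: [[0.166, 0.986, 0.008], [0.986, -0.166, 0.003], [0.004, 0.007, -1.0]]
force: [0.5, -0.1, -1.8]
opening: 0.271
grasp_force: 29.7
```

```bash
python3 -m jog '7.4 12.3 -8.5 .013 .0589 -.0611 5;7.4 12.3 -8.5 .013 .0589 -.0611 5;7.4 12.3 -8.5 .013 .0589 -.0611 5;7.4 12.3 -8.5 .013 .0589 -.0611 5;7.4 12.3 -8.5 .013 .0589 -.0611 5;7.4 12.3 -8.5 .013 .0589 -.0611 5;7.4 12.3 -8.5 .013 .0589 -.0611 5;0 0 0 0 0 0 5' && python3 - <<'E'
from h import *
import cv2
p=capture('scene');K=np.array(p['camera_matrix']);D=np.array(p['distortion'])
im=cv2.cvtColor(p['color'],cv2.COLOR_RGB2BGR)
P=[pt(-.012,.015)]+[pt(-.012,.015)+ .0145*(np.cos(a)*frame()[1]+np.sin(a)*np.cross(frame()[1],frame()[0])) for a in np.linspace(0,6.28,13)]
P+=[pt(-.012,h,v) for h,v in ((-.016,-.042),(.046,-.042),(.046,.042),(-.016,.042))]+[pt(.250,0,.022),pt(.25,0,-.022)]
q=cv2.projectPoints(np.array(P),cv2.Rodrigues(np.array(p['R']))[0],np.array(p['t']),K,D)[0][:,0]
print(np.round(q[[0,14,15,16,17]],1).tolist())
x0,y0=220,180
big=cv2.resize(im[y0:y0+180,x0:x0+180],None,fx=3.3,fy=3.3,interpolation=cv2.INTER_CUBIC)
for a in q: cv2.circle(big,tuple(int(round(v)) for v in (a-[x0,y0]+.5)*3.3),2,(0,0,255),-1)
cv2.imwrite('pics/s2.png',big)
s=read_state();print(s['time_s'],s['position'],np.round(s['tcp_rot'],3).tolist(),s['joint_positions'])
print(places(['tip','hole'],n=2,cmin=.3))
E
```

```text
time_s: 12.15
position: [0.4934, 0.3245, 0.2612]
tcp_rot: [[-0.238, 0.965, -0.107], [0.882, 0.261, 0.391], [0.406, -0.001, -0.914]]
force: [-0.6, 0.5, -1.0]
opening: 0.275
grasp_force: 29.7
[[279.1, 270.1], [297.5, 292.0], [303.0, 263.5], [260.6, 248.0], [256.5, 276.4]]
12.2 [0.49211148 0.32462883 0.2609209 ] [[-0.238, 0.965, -0.109], [0.882, 0.262, 0.391], [0.406, -0.003, -0.914]] [ 10.91516622  26.15776133  91.3185957   26.06617241  66.90336496
 -15.54169989]
{'tip': [[0.5342, 0.1643, 0.1713], [0.5318, 0.1698, 0.1678], [0.5278, 0.1679, 0.1678]], 'hole': [[0.5506, 0.1315, 0.159], [0.5497, 0.1324, 0.1554], [0.385, -0.0772, -0.0046], [0.5495, 0.1292, 0.1553]]}
```

View pics/s2.png

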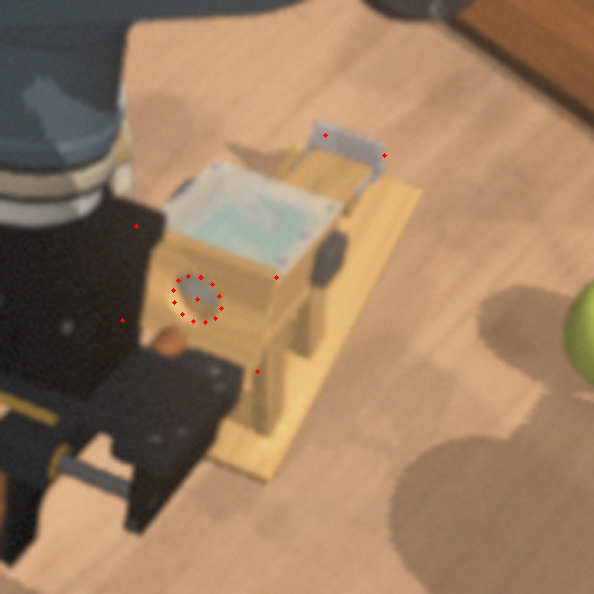

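The hole ring projected at about (197,299) in the crop fits the visible hole to within 1–2 mm. The pusher tip is at about (170,342). I'll bring the tip close to the plate and compare the two.

```bash
python3 -m jog '-8 0 -.5 0 0 0 5;-8 0 -.5 0 0 0 5;-8 0 -.5 0 0 0 5;0 0 0 0 0 0 5' && python3 - <<'E'
from h import *
import cv2
s=read_state();R=np.array(s['tcp_rot']);T=np.array(s['position'])
tip=T+R@np.array([-.185,0,.015]);du,n,o=frame();w=np.cross(n,du);e=tip-pt(-.007,.015)
print('tip rel hole u,n,v mm',np.round([e@du*1e3,e@n*1e3,e@w*1e3],1),'axis',np.round([-R[:,0]@n,-R[:,0]@w],4),tip)
p=capture('scene');K=np.array(p['camera_matrix']);D=np.array(p['distortion'])
im=cv2.cvtColor(p['color'],cv2.COLOR_RGB2BGR)
a=np.linspace(0,6.28,17)
H=[pt(-.012,.015)+.0145*(np.cos(t)*n+np.sin(t)*w) for t in a]
C=[tip+.008*(np.cos(t)*R[:,2]+np.sin(t)*R[:,1]) for t in a]
C+=[pt(-.012,.046,.042),pt(-.012,.046,-.042),pt(-.012,-.016,.042),pt(-.012,-.016,-.042)]
q=cv2.projectPoints(np.array(H+C),cv2.Rodrigues(np.array(p['R']))[0],np.array(p['t']),K,D)[0][:,0]
x0,y0=245,235
big=cv2.resize(im[y0:y0+75,x0:x0+75],None,fx=8,fy=8,interpolation=cv2.INTER_CUBIC)
raw=big.copy()
for i,b in enumerate(q): cv2.circle(big,tuple(int(round(v)) for v in (b-[x0,y0]+.5)*8),2,(0,0,255) if i<17 else (255,0,0),-1)
cv2.imwrite('pics/s3.png',big)
print(np.round([places(['tip'],cams=('scene','side'),n=2,cmin=.3)['tip']],4))
E
```

```text
time_s: 13.3
position: [0.4987, 0.3029, 0.2538]
tcp_rot: [[-0.24, 0.965, -0.108], [0.882, 0.263, 0.392], [0.407, -0.001, -0.914]]
force: [-0.4, 0.5, -1.3]
opening: 0.273
grasp_force: 29.7
tip rel hole u,n,v mm [-17.6   1.2  -0. ] axis [-0.0001 -0.0017] [0.54135605 0.14574348 0.16481898]
[[[0.5403 0.1451 0.1621]
  [0.5389 0.1465 0.1587]
  [0.541  0.1445 0.1627]
  [0.5373 0.1455 0.1585]]]
```

View pics/s3.png

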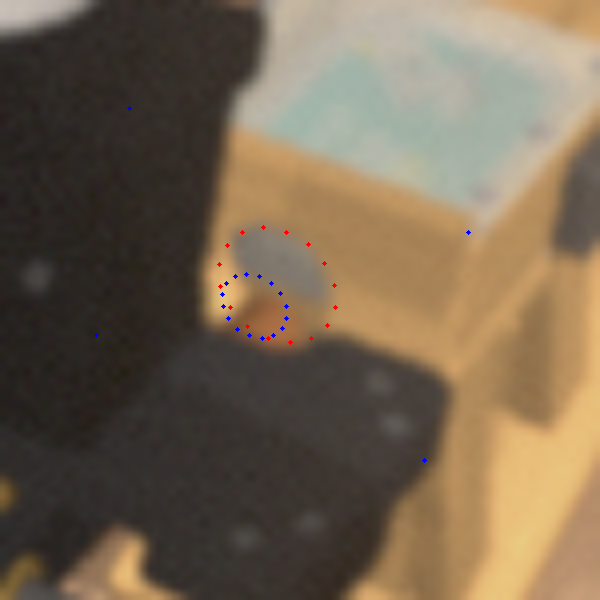

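In this crop the hole ring at (277,285) matches the dark opening. The real tip at about (270,320) sits roughly 3 mm low and 3 mm to the right of its predicted spot at (255,306), and the networks agree. I'll tilt the rod to correct for this.

```bash
python3 -m jog '0 0 0 0 -.015 -.015 5;0 0 0 0 0 0 5' && python3 - <<'E'
from h import *
import cv2
s=read_state();R=np.array(s['tcp_rot']);T=np.array(s['position'])
du,n,o=frame();w=np.cross(n,du)
def show(p,x0,y0,tip,name):
    im=cv2.cvtColor(p['color'],cv2.COLOR_RGB2BGR);a=np.linspace(0,6.28,13)
    H=[pt(-.012,.015)+.0145*(np.cos(t)*n+np.sin(t)*w) for t in a]+[tip+.008*(np.cos(t)*n+np.sin(t)*w) for t in a]
    q=cv2.projectPoints(np.array(H),cv2.Rodrigues(np.array(p['R']))[0],np.array(p['t']),np.array(p['camera_matrix']),np.array(p['distortion']))[0][:,0]
    big=cv2.resize(im[y0:y0+60,x0:x0+80],None,fx=9,fy=9,interpolation=cv2.INTER_CUBIC)
    for i,b in enumerate(q): cv2.circle(big,tuple(int(round(v)) for v in (b-[x0,y0]+.5)*9),2,(0,0,255) if i<13 else (255,0,0),-1)
    cv2.imwrite(name,big)
tip=T+R@np.array([-.185,0,.015])-.0033*n-.003*w
e=tip-pt(-.007,.015);print(np.round([e@du*1e3,e@n*1e3,e@w*1e3],1))
p=capture('scene');show(p,245,240,tip,'pics/s4.png')
t=[]
for c in ('scene','side','scene','side','scene'):
    capture(c);r=place_of(c,'tip');
    if r and r[0]['conf']>.4:t.append(r[0]['at'])
t=np.array(t);e=t-pt(-.007,.015);print(np.round(np.c_[e@du,e@n,e@w]*1e3,1))
E
```

```text
time_s: 14.0
position: [0.4983, 0.304, 0.2543]
tcp_rot: [[-0.258, 0.961, -0.103], [0.883, 0.278, 0.379], [0.393, 0.006, -0.92]]
force: [0.9, 0.2, -0.9]
opening: 0.271
grasp_force: 29.7
[-18.7   0.8   0.2]
[[-16.3   4.6   2.1]
 [-18.8  -2.9  -0.6]
 [-16.1   2.9   2.7]
 [-15.6  -6.7  -1. ]
 [-17.6   2.9   1.2]]
```

View pics/s4.png

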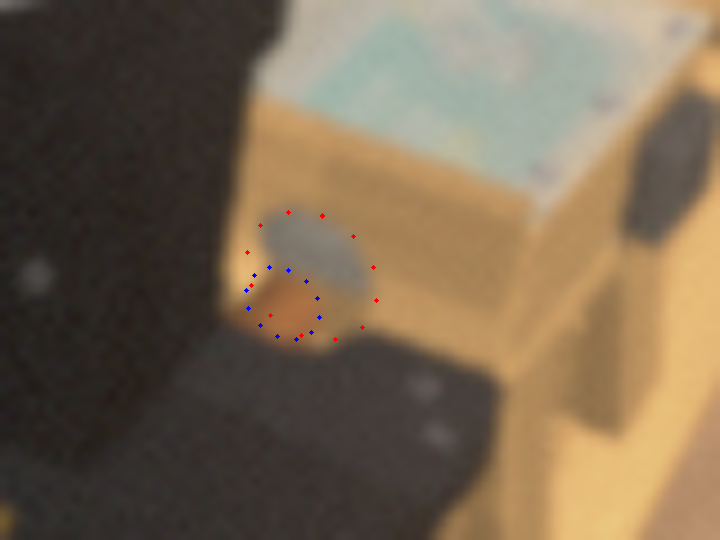

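```bash
python3 -m jog '-4 0 -.9 0 0 0 5;-4 0 0 0 0 0 5;-4 -.1 .1 0 0 0 5;-4 -.1 .1 0 0 0 5;-4 0 0 0 0 0 5;0 0 0 0 0 0 5' && python3 -m jog '-2 0 0 0 0 0 5;-2 0 0 0 0 0 5;0 0 0 0 0 0 5'
```

```text
time_s: 15.3
position: [0.5035, 0.2855, 0.2468]
tcp_rot: [[-0.256, 0.961, -0.104], [0.883, 0.277, 0.379], [0.393, 0.006, -0.92]]
force: [1.2, -0.1, -0.7]
opening: 0.271
grasp_force: 29.7
time_s: 15.68
position: [0.5045, 0.2821, 0.2453]
tcp_rot: [[-0.257, 0.961, -0.104], [0.883, 0.277, 0.379], [0.393, 0.006, -0.92]]
force: [0.7, 0.6, -1.6]
opening: 0.274
grasp_force: 29.7
```

```bash
python3 -m jog '-2 0 0 0 0 0 5;-2 0 0 0 0 0 5;-1 0 0 0 0 0 5;-1 0 0 0 0 0 5' && python3 -m jog '-1 0 0 0 0 0 5;-1 0 0 0 0 0 5;-1 0 0 0 0 0 5'
```

```text
time_s: 16.18
position: [0.506, 0.2769, 0.243]
tcp_rot: [[-0.257, 0.961, -0.104], [0.883, 0.277, 0.379], [0.393, 0.006, -0.92]]
force: [-0.3, 0.5, -0.6]
opening: 0.276
grasp_force: 29.7
time_s: 16.55
position: [0.5062, 0.2758, 0.2426]
tcp_rot: [[-0.257, 0.961, -0.105], [0.881, 0.277, 0.382], [0.396, 0.006, -0.918]]
force: [-1.7, 6.4, 3.1]
opening: 0.277
grasp_force: 29.7
```

```bash
python3 -m jog '-1 0 0 0 0 0 5;-1 0 0 0 0 0 5;-1 0 0 0 0 0 5' && python3 -m jog '-1.5 0 0 0 0 0 5;-1.5 0 0 0 0 0 5;-1.5 0 0 0 0 0 5;-1.5 0 0 0 0 0 5'
```

```text
time_s: 16.92
position: [0.5073, 0.2721, 0.2409]
tcp_rot: [[-0.257, 0.961, -0.104], [0.882, 0.277, 0.38], [0.394, 0.006, -0.919]]
force: [-1.3, 4.7, 1.7]
opening: 0.271
grasp_force: 29.8
time_s: 17.42
position: [0.5091, 0.2662, 0.2382]
tcp_rot: [[-0.257, 0.961, -0.104], [0.883, 0.277, 0.379], [0.393, 0.006, -0.919]]
force: [-0.9, 4.9, 0.6]
opening: 0.273
grasp_force: 29.8
```

```bash
python3 -m jog '-2.5 -.05 .05 0 0 0 5;-2.5 -.05 .05 0 0 0 5;-2.5 -.05 .05 0 0 0 5;-2.5 -.05 .05 0 0 0 5;-2.5 -.05 .05 0 0 0 5;-2.5 -.05 .05 0 0 0 5;-2.5 -.05 .05 0 0 0 5;-2.5 -.05 .05 0 0 0 5' && python3 -m jog '-2.5 -.05 .05 0 0 0 5;-2.5 -.05 .05 0 0 0 5;-2.5 -.05 .05 0 0 0 5;-2.5 -.05 .05 0 0 0 5;-2.5 -.05 .05 0 0 0 5;-2.5 -.05 .05 0 0 0 5;-2.5 -.05 .05 0 0 0 5;-2.5 -.05 .05 0 0 0 5'
```

```text
time_s: 18.42
position: [0.5139, 0.2485, 0.23]
tcp_rot: [[-0.257, 0.961, -0.104], [0.883, 0.277, 0.379], [0.393, 0.006, -0.92]]
force: [-1.0, 4.3, 2.7]
opening: 0.272
grasp_force: 29.8
time_s: 19.42
position: [0.5186, 0.2306, 0.2216]
tcp_rot: [[-0.257, 0.961, -0.103], [0.883, 0.277, 0.378], [0.392, 0.006, -0.92]]
force: [1.2, -0.1, -1.6]
opening: 0.276
grasp_force: 29.8
```

```bash
python3 - <<'E'
from h import *
import cv2
p=capture('side');im=p['color'][:,:,::-1]
cv2.imwrite('pics/d5.png',cv2.resize(im[160:320,240:440],None,fx=3.5,fy=3.5,interpolation=cv2.INTER_CUBIC))
for c in ('side','scene'):
    capture(c)
    for k in ('tin','tip'):print(c,k,[(np.round(r['at'],3).tolist(),round(r['conf'],2)) for r in place_of(c,k)[:2]])
du,n,o=frame();s=read_state();print(s['force'])
for u in (58,110,130,160,180): print(u,pt(u/1e3,0).round(3))
E
```

```text
side tin [([0.577, 0.027, 0.092], 0.79), ([0.569, 0.059, 0.126], 0.5)]
side tip []
scene tin [([0.578, 0.01, 0.084], 0.77)]
scene tip []
[ 0.21165576  0.39911922 -1.25264588]
58 [0.56  0.079 0.116]
110 [0.572 0.034 0.095]
130 [0.577 0.016 0.087]
160 [ 0.584 -0.011  0.075]
180 [ 0.589 -0.028  0.067]
```

View pics/d5.png

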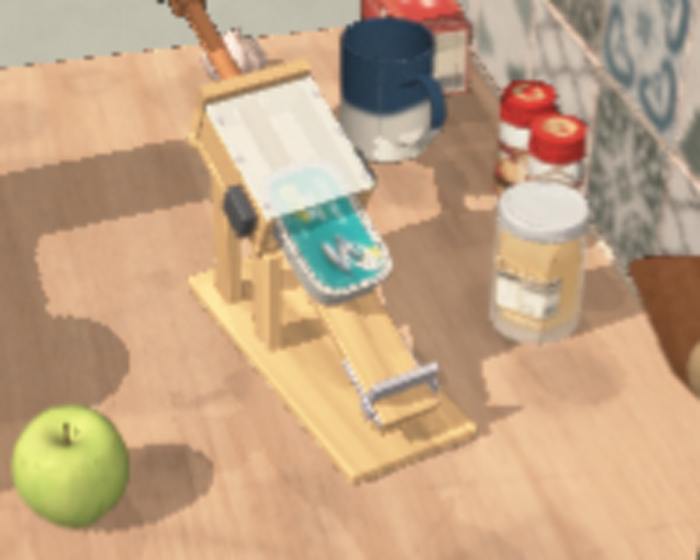

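The side crop shows the tin half out of the mouth, with its front edge near (350,290), free of the rollers. The stop is at about (400,380) and the pusher is through the hole. I'll keep pushing.

```bash
python3 -m jog '-2.5 -.05 .05 0 0 0 5;-2.5 -.05 .05 0 0 0 5;-2 -.05 .05 0 0 0 5;-2 -.05 .05 0 0 0 5;-2 0 0 0 0 0 5;-2 -.05 .05 0 0 0 5;-2 -.05 .05 0 0 0 5;-2 -.05 .05 0 0 0 5;-2 -.05 .05 0 0 0 5;-2 -.05 .05 0 0 0 5' && python3 -m jog '-2 -.05 .05 0 0 0 5;-2 -.05 .05 0 0 0 5;-2 -.05 .05 0 0 0 5;-2 -.05 .05 0 0 0 5;-2 -.05 .05 0 0 0 5;-2 -.05 .05 0 0 0 5;-2 -.05 .05 0 0 0 5;-2 -.05 .05 0 0 0 5'
```

```text
time_s: 21.02
position: [0.5235, 0.2125, 0.2131]
tcp_rot: [[-0.257, 0.961, -0.104], [0.883, 0.277, 0.379], [0.393, 0.006, -0.92]]
force: [0.6, 0.2, -1.1]
opening: 0.271
grasp_force: 29.8
time_s: 22.02
position: [0.5271, 0.1984, 0.2065]
tcp_rot: [[-0.257, 0.961, -0.104], [0.883, 0.277, 0.379], [0.393, 0.006, -0.919]]
force: [0.6, -0.7, -0.2]
opening: 0.273
grasp_force: 29.8
```

```bash
python3 -m jog '-1.5 -.05 .05 0 0 0 5;-1.5 -.05 .05 0 0 0 5;-1.5 0 0 0 0 0 5;-1.5 0 0 0 0 0 5;-1.5 0 0 0 0 0 5;-1.5 0 0 0 0 0 5' && python3 -m jog '-1 0 0 0 0 0 5;-1 0 0 0 0 0 5;-1 0 0 0 0 0 5;-1 0 0 0 0 0 5' && python3 - <<'E'
from h import *
for c in ('side','scene'):
    capture(c);print(c,[(np.round(r['at'],3).tolist(),round(r['conf'],2)) for r in place_of(c,'tin')[:2]])
E
```

```text
time_s: 22.78
position: [0.5293, 0.1905, 0.2028]
tcp_rot: [[-0.257, 0.961, -0.104], [0.883, 0.277, 0.379], [0.393, 0.006, -0.92]]
force: [-0.6, 0.2, -1.5]
opening: 0.277
grasp_force: 29.8
time_s: 23.28
position: [0.5304, 0.187, 0.2013]
tcp_rot: [[-0.257, 0.961, -0.104], [0.883, 0.277, 0.379], [0.393, 0.006, -0.92]]
force: [-0.2, -0.7, -1.5]
opening: 0.274
grasp_force: 29.8
side [([0.584, -0.01, 0.076], 0.81)]
scene [([0.582, -0.012, 0.072], 0.85)]
```

```bash
J='python3 -m jog'; $J '-1 0 0 0 0 0 5;-1 0 0 0 0 0 5;-1 0 0 0 0 0 5;-1 0 0 0 0 0 5' | grep -E 'pos|force' && $J '-1 0 0 0 0 0 5;-1 0 0 0 0 0 5;-1 0 0 0 0 0 5'| grep -E 'pos|force'
```

```text
position: [0.5314, 0.1835, 0.1997]
force: [-0.0, 0.3, -1.4]
grasp_force: 29.8
position: [0.5322, 0.1808, 0.1985]
force: [0.3, 0.7, -1.6]
grasp_force: 29.8
```

```bash
python3 -m jog '-1 0 0 0 0 0 5;-1 0 0 0 0 0 5;-1 0 0 0 0 0 5'
```

```text
time_s: 24.72
position: [0.5329, 0.1782, 0.1974]
tcp_rot: [[-0.257, 0.961, -0.104], [0.883, 0.277, 0.379], [0.393, 0.006, -0.92]]
force: [-0.4, 0.1, -1.0]
opening: 0.269
grasp_force: 29.8
```

```bash
python3 -m jog '-1 0 0 0 0 0 5;-1 0 0 0 0 0 5;-1 0 0 0 0 0 5'| grep -E 'pos|force'
```

```text
position: [0.5337, 0.1755, 0.1962]
force: [0.6, 0.5, -0.7]
grasp_force: 29.8
```

```bash
python3 -m jog '-1 0 0 0 0 0 5;-1 0 0 0 0 0 5;-1 0 0 0 0 0 5'| grep -E 'pos|force'
```

```text
position: [0.5345, 0.1729, 0.195]
force: [0.1, 0.0, -1.1]
grasp_force: 29.8
```

```bash
python3 - <<'E'
from h import *
import cv2
for c in ('side','scene','side','scene'):
    p=capture(c);print(c,[(np.round(r['at'],3).tolist(),round(r['conf'],2)) for r in place_of(c,'tin')[:1]])
    if c=='side': cv2.imwrite('pics/d6.png',cv2.resize(p['color'][190:300,300:400,::-1],None,fx=5,fy=5,interpolation=cv2.INTER_CUBIC))
E
```

```text
side [([0.592, -0.024, 0.072], 0.96)]
scene [([0.587, -0.024, 0.069], 0.6)]
side [([0.591, -0.024, 0.069], 0.86)]
scene [([0.587, -0.024, 0.067], 0.57)]
```

View pics/d6.png

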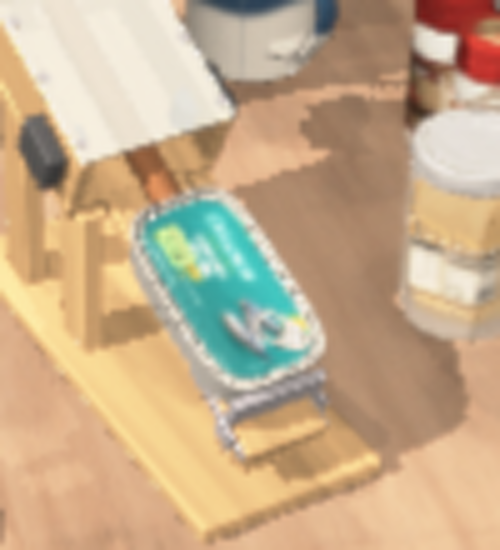

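The side crop shows the tin fully out with the rod tip on its rear edge at (165,190). Its front rim is almost at the stop, near (270,390).

```bash
python3 -m jog '-1 0 0 0 0 0 5;-1 0 0 0 0 0 5'| grep -E 'pos|force'
```

```text
position: [0.5349, 0.1714, 0.1944]
force: [-1.2, 2.2, -0.2]
grasp_force: 29.8
```

```bash
python3 -m jog '-1 0 0 0 0 0 5;-1 0 0 0 0 0 5'| grep -E 'pos|force'
```

```text
position: [0.5351, 0.1707, 0.194]
force: [-0.6, 6.4, 2.2]
grasp_force: 29.8
```

```bash
python3 -m jog '0 0 0 0 0 0 5;2 0 0 0 0 0 5;6 .1 -.1 0 0 0 5;14 .2 -.2 0 0 0 5;14 .2 -.2 0 0 0 5;14 .2 -.2 0 0 0 5;14 .2 -.2 0 0 0 5;14 .2 -.2 0 0 0 5;14 .2 -.2 0 0 0 5;14 .2 -.2 0 0 0 5;14 .2 -.2 0 0 0 5;14 .2 -.2 0 0 0 5' && python3 -m jog '15 .2 -.2 0 0 0 5;20 0 0 0 0 0 5;20 0 0 0 0 0 5;0 0 0 0 0 0 5' && python3 - <<'E'
from h import *
t=[]
for c in ('side','scene')*3:
    capture(c);r=place_of(c,'tin')
    if r:t.append(r[0]['at'])
print(np.round(t,4))
s=read_state();e=np.array(s['position']);print(e)
# pusher laydown: handle over (.405,.284), rod along yaw -99.5
import math
a=math.radians(80.5);R=Rtool([math.cos(a),math.sin(a),0])
A=plan(R,[.406,.29,.20],6)
E
```

```text
time_s: 27.88
position: [0.5028, 0.2883, 0.2482]
tcp_rot: [[-0.257, 0.961, -0.104], [0.883, 0.277, 0.379], [0.393, 0.006, -0.92]]
force: [-0.3, -0.1, -0.5]
opening: 0.272
grasp_force: 29.9
time_s: 28.38
position: [0.4887, 0.3373, 0.2704]
tcp_rot: [[-0.26, 0.96, -0.103], [0.882, 0.279, 0.379], [0.393, 0.007, -0.92]]
force: [-0.1, 0.3, -1.4]
opening: 0.274
grasp_force: 29.9
[[ 0.5938 -0.0238  0.0695]
 [ 0.5872 -0.0216  0.067 ]
 [ 0.5936 -0.0217  0.0709]
 [ 0.5882 -0.023   0.0671]
 [ 0.5932 -0.0218  0.0681]
 [ 0.591  -0.0225  0.0661]]
[0.4892306  0.335859   0.26957911]
N 6 row [ -9.  -14.3  10. ] [-0.0141 -0.0664  0.0735] deg/row 5.7 |t| 19.7
```

```bash
python3 -m jog '-9 -14.3 10 -.0141 -.0675 .0735 5;-9 -14.3 10 -.0141 -.0675 .0735 5;-9 -14.3 10 -.0141 -.0675 .0735 5;-9 -14.3 10 -.0141 -.0675 .0735 5;-9 -14.3 10 -.0141 -.0675 .0735 5;-9 -14.3 10 -.0141 -.0675 .0735 5;0 0 40 0 0 0 5;0 0 40 0 0 0 5;0 0 40 0 0 0 5;0 0 30 0 0 0 5;0 0 10 0 0 0 5;0 0 0 0 0 0 5' && python3 - <<'E'
from h import *
print(read_state()['joint_positions'])
for c in ('side','scene','side','scene'):
    capture(c);print([np.round(place_of(c,k)[0]['at'],3) for k in ('pusher','tip') if place_of(c,k)])
E
```

```text
time_s: 30.48
position: [0.4065, 0.2889, 0.0401]
tcp_rot: [[0.165, 0.986, 0.0], [0.986, -0.165, -0.006], [-0.006, 0.001, -1.0]]
force: [-0.1, 0.3, -0.4]
opening: 0.272
grasp_force: 29.9
[ 22.74726908  40.91564846 108.33816842  -0.67787292  30.88008493
  32.80779319]
[array([0.403, 0.284, 0.014]), array([0.372, 0.106, 0.017])]
[array([0.378, 0.105, 0.026])]
[array([ 0.602, -0.063,  0.043]), array([0.376, 0.107, 0.02 ])]
[array([0.375, 0.105, 0.025])]
```

```bash
python3 -m jog '0 0 5 0 0 0 5;0 0 4 0 0 0 5;0 0 0 0 0 0 5'|grep -E 'pos|force' && python3 -m jog '0 0 2 0 0 0 5;0 0 1.5 0 0 0 5;0 0 0 0 0 0 5'
```

```text
position: [0.4061, 0.2887, 0.0307]
force: [-0.8, 0.3, -1.3]
grasp_force: 29.9
time_s: 32.12
position: [0.4064, 0.2888, 0.0277]
tcp_rot: [[0.164, 0.986, 0.001], [0.986, -0.164, -0.006], [-0.006, 0.002, -1.0]]
force: [0.4, -0.5, -1.3]
opening: 0.272
grasp_force: 29.9
```

```bash
python3 -m jog '0 0 1 0 0 0 5;0 0 0 0 0 0 40;0 0 0 0 0 0 87;0 0 0 0 0 0 87;0 0 0 0 0 0 87;0 0 0 0 0 0 87;0 0 -10 0 0 0 87;0 0 -40 0 0 0 87;0 0 -60 0 0 0 87;0 0 -60 0 0 0 87;0 0 -60 0 0 0 87' && python3 - <<'E'
from h import *
import cv2
t=[];q=[]
for c in ('side','scene')*3:
    p=capture(c);r=place_of(c,'tin');t+=[r[0]['at']] if r else []
    print(c,[np.round(place_of(c,k)[0]['at'],3) for k in ('pusher','tip') if place_of(c,k)])
    if c=='side':im=p['color']
t=np.array(t);du,n,o=frame();w=np.cross(n,du);e=t-o
print(np.round(np.c_[e@du,e@n,e@w]*1e3,1))
cv2.imwrite('pics/d7.png',cv2.resize(im[170:300,220:400,::-1],None,fx=4.4,fy=4.4,interpolation=cv2.INTER_CUBIC))
# next: via above chute
u=np.median(e@du);R,p1=pose(u,.11);print('u',u,p1)
s=read_state();print(s['position'])
plan(R,p1,10)
E
```

```text
time_s: 33.5
position: [0.4057, 0.2901, 0.2594]
tcp_rot: [[0.164, 0.986, 0.001], [0.986, -0.164, -0.006], [-0.006, 0.002, -1.0]]
force: [1.8, 0.2, 0.1]
opening: 1.001
grasp_force: 0.0
side [array([0.402, 0.285, 0.001]), array([0.375, 0.107, 0.007])]
scene [array([ 0.406,  0.284, -0.002]), array([0.377, 0.109, 0.01 ])]
side [array([0.405, 0.285, 0.003]), array([0.374, 0.105, 0.007])]
scene [array([ 0.406,  0.282, -0.001]), array([0.375, 0.106, 0.012])]
side [array([ 0.404,  0.286, -0.   ]), array([0.372, 0.108, 0.005])]
scene [array([ 0.407,  0.281, -0.004]), array([0.376, 0.106, 0.012])]
[[176.8   0.7   2.1]
 [176.8   0.4   1.9]
 [174.1   0.2   4.6]]
u 0.17676870440307912 [ 0.6000286  -0.0684478   0.16859169]
[0.40622941 0.29028536 0.25672952]
N 10 row [-37.9  18.7   1.7] [ 0.0091  0.0419 -0.0426] deg/row 3.5 |t| 42.3
```

View pics/d7.png

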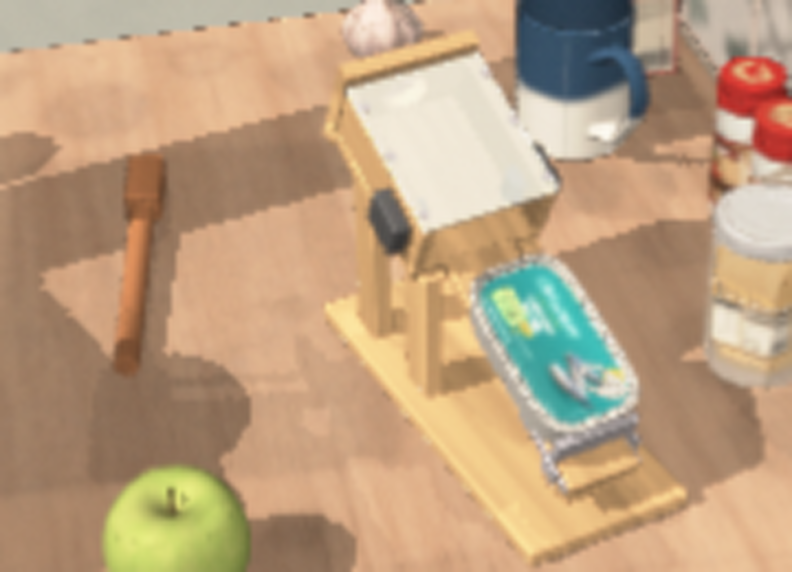

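The crop shows the pusher lying flat at (140,260) and the tin resting against the stop at (590,430), with the bystanders undisturbed.

```bash
python3 - <<'E'
from h import *
u=.1768;du,n,o=frame();w=np.cross(n,du)
R,p1=pose(u,.20);A=plan(R,p1+.0025*w,9)
plan(R,pt(u,.016)+.0025*w,6,*A)
E
```

```text
N 9 row [-44.3  21.9  -7.8] [ 0.0101  0.0465 -0.0473] deg/row 3.8 |t| 50.0
N 6 row [ 0.   0.  30.7] [0. 0. 0.] deg/row 0.0 |t| 30.7
```

```bash
python3 -m jog '-44.3 21.9 -9 .0101 .0465 -.0473 87;-44.3 21.9 -9 .0101 .0465 -.0473 87;-44.3 21.9 -8 .0101 .0465 -.0473 87;-44.3 21.9 -8 .0101 .0465 -.0473 87;-44.3 21.9 -7.8 .0101 .0465 -.0473 87;-44.3 21.9 -7.8 .0101 .0465 -.0473 87;-44.3 21.9 -7.8 .0101 .0465 -.0473 87;-44.3 21.9 -7 .0101 .0465 -.0473 87;-44.3 21.9 -7 .0101 .0465 -.0473 87;0 0 40 0 0 0 87;0 0 30 0 0 0 87;0 0 0 0 0 0 87' && python3 - <<'E'
from h import *
t=[]
for c in ('wrist','side','scene')*2:
    p=capture(c);r=place_of(c,'tin')
    if r:t.append(r[0]['at']);print(c,r[0]['conf'])
    if c=='wrist':im=p['color'].copy();m=trace('wrist','tin')
import cv2;cv2.imwrite('pics/w8.png',im[:,:,::-1])
t=np.array(t);du,n,o=frame();w=np.cross(n,du);e=t-o
print(np.round(np.c_[e@du,e@n,e@w]*1e3,1))
s=read_state();e=np.array(s['position'])-o;print(np.round(np.array([e@du,e@n,e@w])*1e3,1))
plan(pose(.1768,.016)[0],pt(.1768,.016)+.0025*w,5)
E
```

```text
time_s: 36.8
position: [0.6027, -0.0741, 0.1857]
tcp_rot: [[-0.239, 0.964, -0.113], [0.88, 0.265, 0.394], [0.41, -0.005, -0.912]]
force: [-0.9, 0.3, -0.5]
opening: 1.001
grasp_force: 0.0
wrist 0.66
side 0.6
scene 0.66
wrist 0.95
side 0.9
scene 0.64
[[ 1.777e+02 -1.400e+00  2.600e+00]
 [ 1.748e+02  1.000e-01  5.600e+00]
 [ 1.744e+02 -2.400e+00 -4.000e-01]
 [ 1.762e+02 -5.800e+00  6.000e-01]
 [ 1.773e+02  3.200e+00  2.500e+00]
 [ 1.768e+02 -1.600e+00  2.000e+00]]
[175.9 130.9   2.5]
N 5 row [-0.2 -0.  23. ] [ 0.      0.0001 -0.0001] deg/row 0.0 |t| 23.0
```

View pics/w8.png

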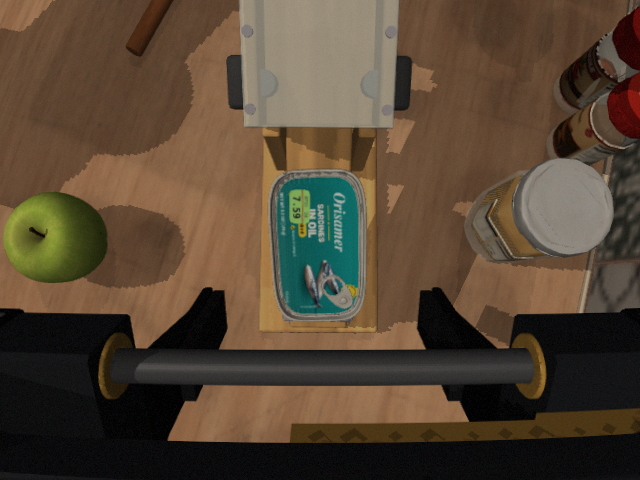

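The wrist view has the tin at columns 272–367, between and parallel to the fingers. The jar and apple are clear.

```bash
python3 -m jog '-.2 0 30 0 0 0 87;-.2 0 30 0 0 0 87;-.2 0 25 0 0 0 87;-.2 0 20 0 0 0 87;0 0 10 0 0 0 87;0 0 0 0 0 0 80;0 0 0 0 0 0 70;0 0 0 0 0 0 64;0 0 0 0 0 0 60;0 0 0 0 0 0 55;0 0 0 0 0 0 50;0 0 0 0 0 0 50'
```

```text
time_s: 39.0
position: [0.5922, -0.031, 0.0829]
tcp_rot: [[-0.241, 0.965, -0.108], [0.881, 0.264, 0.392], [0.407, -0.0, -0.914]]
force: [-2.3, -0.3, 4.2]
opening: 0.663
grasp_force: 29.8
```

```bash
python3 - <<'E'
from h import *
du,n,o=frame();w=np.cross(n,du)
e=np.array(read_state()['position'])-o;print(np.round(np.array([e@du,e@n,e@w])*1e3,1))
E
python3 -m jog '0 0 -5 0 0 0 50;0 0 -10 0 0 0 50;0 0 -25 0 0 0 50;0 0 -30 0 0 0 50;0 0 -30 0 0 0 50;0 0 -20 0 0 0 50;0 0 0 0 0 0 50' && python3 - <<'E'
from h import *
b=[]
for c in ('side','scene')*2:
    capture(c);r=place_of(c,'board')
    if r:b.append(r[0]['at'])
    r=place_of(c,'tin');print(c,r and np.round(r[0]['at'],3))
print(np.round(b,3))
A=plan(Rtool([-.1,1,0]),[.485,-.35,.17],10)
E
```

```text
[176.7  16.2   2.3]
time_s: 39.88
position: [0.6066, -0.0791, 0.1939]
tcp_rot: [[-0.242, 0.965, -0.103], [0.882, 0.263, 0.39], [0.403, 0.004, -0.915]]
force: [0.4, -0.4, -2.2]
opening: 0.666
grasp_force: 30.0
side [ 0.606 -0.071  0.179]
scene [ 0.604 -0.071  0.175]
side [ 0.605 -0.071  0.178]
scene [ 0.602 -0.069  0.176]
[[ 0.485 -0.347 -0.   ]
 [ 0.547  0.132  0.157]]
N 10 row [-24.5 -17.   -3.4] [-0.0035 -0.0418  0.0165] deg/row 2.6 |t| 30.0
```

```bash
python3 -m jog '-24.5 -17 -3.4 -.0035 -.0418 .0165 50;-24.5 -17 -3.4 -.0035 -.0418 .0165 50;-24.5 -17 -3.4 -.0035 -.0418 .0165 50;-24.5 -17 -3.4 -.0035 -.0418 .0165 50;-24.5 -17 -3.4 -.0035 -.0418 .0165 50;-24.5 -17 -3.4 -.0035 -.0418 .0165 50;-24.5 -17 -3.4 -.0035 -.0418 .0165 50;-24.5 -17 -3.4 -.0035 -.0418 .0165 50;-24.5 -17 -3.4 -.0035 -.0418 .0165 50;-24.5 -17 -3.4 -.0035 -.0418 .0165 50;0 0 0 0 0 0 50' && python3 - <<'E'
from h import *
for c in ('side','scene')*2:
    capture(c);r=place_of(c,'tin');print(c,r and np.round(r[0]['at'],3));r=place_of(c,'board');print(c,r and np.round(r[0]['at'],3))
E
```

```text
time_s: 41.85
position: [0.4837, -0.352, 0.1711]
tcp_rot: [[-0.096, 0.995, 0.001], [0.995, 0.096, -0.002], [-0.002, 0.0, -1.0]]
force: [0.7, -0.1, -1.5]
opening: 0.66
grasp_force: 30.0
side [ 0.488 -0.353  0.157]
side [ 0.486 -0.348  0.003]
scene [ 0.484 -0.348  0.155]
scene [ 0.481 -0.346 -0.005]
side [ 0.486 -0.349  0.154]
side [ 0.488 -0.348  0.003]
scene [ 0.484 -0.349  0.153]
scene [ 0.48  -0.349 -0.002]
```

The fingertips reach about 6 mm below the tin's underside, so it can't be set down flat from this grip. I'll put it back on the tongue, regrip higher, and return.

```bash
python3 - <<'E'
from h import *
du,n,o=frame();w=np.cross(n,du)
R,p=pose(.1757,.13);A=plan(R,p+.0023*w,9)
plan(R,pt(.1757,.0168)+.0023*w,4,*A)
E
```

```text
N 9 row [27.9 18.3  3.2] [ 0.0039  0.0465 -0.0183] deg/row 2.9 |t| 33.6
N 4 row [-0.   0.  28.3] [0. 0. 0.] deg/row 0.0 |t| 28.3
```

```bash
python3 -m jog '27.9 18.3 3.2 .0039 .0465 -.0183 50;27.9 18.3 3.2 .0039 .0465 -.0183 50;27.9 18.3 3.2 .0039 .0465 -.0183 50;27.9 18.3 3.2 .0039 .0465 -.0183 50;27.9 18.3 3.2 .0039 .0465 -.0183 50;27.9 18.3 3.2 .0039 .0465 -.0183 50;27.9 18.3 3.2 .0039 .0465 -.0183 50;27.9 18.3 3.2 .0039 .0465 -.0183 50;27.9 18.3 3.2 .0039 .0465 -.0183 50;0 0 25 0 0 0 50;0 0 35 0 0 0 50;0 0 0 0 0 0 50' && python3 - <<'E'
from h import *
du,n,o=frame();w=np.cross(n,du)
e=np.array(read_state()['position'])-o;print(np.round(np.array([e@du,e@n,e@w])*1e3,1))
plan(pose(.1757,.0168)[0],pt(.1757,.0168)+.0023*w,4)
E
```

```text
time_s: 43.95
position: [0.5953, -0.0502, 0.1308]
tcp_rot: [[-0.24, 0.964, -0.114], [0.88, 0.265, 0.394], [0.41, -0.005, -0.912]]
force: [0.9, 0.3, -0.7]
opening: 0.663
grasp_force: 30.0
[174.9  67.8   0.3]
N 4 row [-0.2  0.5 12.8] [-0.0013 -0.001  -0.0003] deg/row 0.1 |t| 12.8
```

```bash
python3 -m jog '0 1 18 0 0 0 50;0 .5 15 0 0 0 50;0 .5 10 0 0 0 50;0 0 4 0 0 0 50;0 0 2.5 0 0 0 50;0 0 0 0 0 0 50' && python3 - <<'E'
from h import *
du,n,o=frame();w=np.cross(n,du)
e=np.array(read_state()['position'])-o;print(np.round(np.array([e@du,e@n,e@w])*1e3,1))
E
```

```text
time_s: 44.7
position: [0.5942, -0.032, 0.0877]
tcp_rot: [[-0.241, 0.965, -0.107], [0.881, 0.263, 0.392], [0.407, 0.0, -0.914]]
force: [-0.2, 0.2, -1.4]
opening: 0.664
grasp_force: 30.0
[176.1  21.2   4. ]
```

```bash
python3 -m jog '.5 -.8 2 0 0 0 50;0 -.8 1.5 0 0 0 50;0 0 1 0 0 0 50;0 0 0 0 0 0 50' && python3 - <<'E'
from h import *
du,n,o=frame();w=np.cross(n,du)
s=read_state();e=np.array(s['position'])-o;print(np.round(np.array([e@du,e@n,e@w])*1e3,1),s['force'])
E
```

```text
time_s: 45.2
position: [0.5918, -0.03, 0.0836]
tcp_rot: [[-0.241, 0.965, -0.108], [0.881, 0.263, 0.393], [0.407, -0.0, -0.913]]
force: [0.5, 0.6, -1.9]
opening: 0.663
grasp_force: 30.0
[175.5  16.4   2.3] [ 0.48701099  0.57573166 -1.86208842]
```

Nearly touching, so I'll go down 0.7 mm, open, rise about 10 mm and regrip.

```bash
python3 -m jog '0 0 .8 0 0 0 50;0 0 0 0 0 0 66;0 0 0 0 0 0 72;0 0 0 0 0 0 74;0 0 0 0 0 0 74;0 0 -5 0 0 0 74;0 0 -5 0 0 0 74;0 0 0 0 0 0 60;0 0 0 0 0 0 50;0 0 0 0 0 0 50;0 0 0 0 0 0 50;0 0 0 0 0 0 50' && python3 - <<'E'
from h import *
du,n,o=frame();w=np.cross(n,du)
e=np.array(read_state()['position'])-o;print(np.round(np.array([e@du,e@n,e@w])*1e3,1))
for c in ('side','scene'):
    capture(c);r=place_of(c,'tin');e=np.array(r[0]['at'])-o;print(c,np.round(np.array([e@du,e@n,e@w])*1e3,1))
E
```

```text
time_s: 46.7
position: [0.5929, -0.0337, 0.0922]
tcp_rot: [[-0.241, 0.965, -0.107], [0.881, 0.264, 0.392], [0.407, -0.0, -0.913]]
force: [0.0, -1.1, 1.0]
opening: 0.68
grasp_force: 32.5
[175.5  25.8   2.3]
side [175.1  -0.5   5.6]
scene [173.9  -1.4   4. ]
```

```bash
python3 -m jog '0 0 0 0 0 0 50;0 0 -5 0 0 0 50;0 0 -10 0 0 0 50;0 0 -25 0 0 0 50;0 0 -30 0 0 0 50;0 0 -30 0 0 0 50;0 0 -10 0 0 0 50;0 0 0 0 0 0 50' && python3 - <<'E'
from h import *
R=Rtool([-.1,1,0]);A=plan(R,[.485,-.35,.13],10)
for c in ('side','scene'):
    capture(c);r=place_of(c,'tin');print(c,np.round(r[0]['at'],3))
E
```

```text
time_s: 47.9
position: [0.6047, -0.077, 0.1928]
tcp_rot: [[-0.241, 0.965, -0.107], [0.881, 0.263, 0.392], [0.406, 0.0, -0.914]]
force: [-0.9, 1.1, -1.9]
opening: 0.675
grasp_force: 32.4
N 10 row [-25.5 -16.9   0.6] [-0.0035 -0.0418  0.0164] deg/row 2.6 |t| 30.6
side [ 0.604 -0.065  0.171]
scene [ 0.603 -0.064  0.168]
```

```bash
python3 -m jog '-25.5 -16.9 0 -.0035 -.0418 .0164 50;-25.5 -16.9 0 -.0035 -.0418 .0164 50;-25.5 -16.9 0 -.0035 -.0418 .0164 50;-25.5 -16.9 .6 -.0035 -.0418 .0164 50;-25.5 -16.9 .6 -.0035 -.0418 .0164 50;-25.5 -16.9 .6 -.0035 -.0418 .0164 50;-25.5 -16.9 .6 -.0035 -.0418 .0164 50;-25.5 -16.9 .6 -.0035 -.0418 .0164 50;-25.5 -16.9 .6 -.0035 -.0418 .0164 50;-25.5 -16.9 .6 -.0035 -.0418 .0164 50;0 0 30 0 0 0 50;0 0 0 0 0 0 50' && python3 - <<'E'
from h import *
for c in ('side','scene')*2:
    capture(c);r=place_of(c,'tin');print(c,r and np.round(r[0]['at'],3))
E
```

```text
time_s: 49.6
position: [0.4831, -0.3481, 0.099]
tcp_rot: [[-0.099, 0.995, -0.005], [0.995, 0.099, 0.006], [0.007, -0.005, -1.0]]
force: [-0.4, 0.3, -1.5]
opening: 0.683
grasp_force: 32.4
side [ 0.486 -0.346  0.074]
scene [ 0.482 -0.348  0.075]
side [ 0.49  -0.35   0.076]
scene [ 0.488 -0.349  0.074]
```

```bash
python3 -m jog '0 0 25 0 0 0 50;0 0 14 0 0 0 50;0 0 7 0 0 0 50;0 0 2 0 0 0 50;0 0 0 0 0 0 50' |grep -E 'pos|force' && python3 -m jog '0 0 1 0 0 0 50;0 0 1 0 0 0 50;0 0 1 0 0 0 50;0 0 0 0 0 0 50'
```

```text
position: [0.4853, -0.3503, 0.0539]
force: [1.1, 0.3, -1.3]
grasp_force: 32.4
time_s: 51.12
position: [0.4851, -0.35, 0.0506]
tcp_rot: [[-0.1, 0.995, -0.0], [0.995, 0.1, 0.0], [0.0, -0.0, -1.0]]
force: [-0.6, 0.0, -1.3]
opening: 0.681
grasp_force: 32.4
```

```bash
python3 -m jog '0 0 1 0 0 0 50;0 0 1 0 0 0 50;0 0 0 0 0 0 50' |grep -E 'pos|force' && python3 -m jog '0 0 .7 0 0 0 50;0 0 .7 0 0 0 50;0 0 0 0 0 0 50'|grep -E 'pos|force'
```

```text
position: [0.485, -0.35, 0.0485]
force: [-0.5, -0.5, -0.8]
grasp_force: 32.4
position: [0.4851, -0.3501, 0.0473]
force: [0.1, 0.4, -1.6]
grasp_force: 32.4
```

```bash
python3 -m jog '0 0 .6 0 0 0 50;0 0 .6 0 0 0 50;0 0 0 0 0 0 50'|grep -E 'pos|force'
```

```text
position: [0.4851, -0.3501, 0.0471]
force: [-1.1, 1.5, 6.4]
grasp_force: 32.9
```

Contact at 6 N. Releasing and retreating.

```bash
python3 -m jog '0 0 -.3 0 0 0 50;0 0 0 0 0 0 64;0 0 0 0 0 0 75;0 0 0 0 0 0 87;0 0 0 0 0 0 87;0 0 0 0 0 0 87;0 0 -10 0 0 0 87;0 0 -30 0 0 0 87;0 0 -50 0 0 0 87;0 0 -40 0 0 0 87;0 0 0 0 0 0 87' && python3 - <<'E'
from h import *
for c in ('side','scene','wrist'):
    capture(c)
    for k in ('tin','pusher','tip','mug','apple','jar'):
        r=place_of(c,k);print(c,k,r and np.round(r[0]['at'],3))
E
```

```text
time_s: 53.62
position: [0.487, -0.3519, 0.1809]
tcp_rot: [[-0.1, 0.995, 0.006], [0.995, 0.1, -0.007], [-0.007, 0.006, -1.0]]
force: [-0.1, 0.0, -0.0]
opening: 1.001
grasp_force: 0.0
side tin [ 0.487 -0.35   0.023]
side pusher [0.402 0.285 0.002]
side tip [0.372 0.106 0.007]
side mug []
side apple [ 0.383 -0.08   0.001]
side jar [0.74  0.032 0.003]
scene tin [ 0.484 -0.352  0.02 ]
scene pusher [ 0.404  0.284 -0.002]
scene tip [0.375 0.104 0.011]
scene mug [0.711 0.288 0.   ]
scene apple [ 0.38  -0.077 -0.004]
scene jar [ 0.598 -0.069  0.052]
wrist tin [ 0.484 -0.349  0.018]
wrist pusher []
wrist tip []
wrist mug []
wrist apple []
wrist jar []
```

```bash
python3 -c "
from rig import *
print(hand_in())"
```

```text
the job is handed in; nothing more can be done
None
```

I handed the job in at about 54 s, with no verdict returned: the tin was pushed down to the stop and now lies flat on the chopping board, the pusher lies flat on the worktop, the mug, apple and jar were not disturbed, and I set the tin back on the slope once to regrip it higher.

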